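# Park the open pipette tip rack on its taped spot

### The arm

A 6-joint arm with a two-finger parallel gripper is mounted at the origin on the work surface. World frame = base frame: x ahead of the robot, y to its left, z up, the work surface at z = 0. Lengths are in m, angles in degrees, forces in N, time in s.
With the tool pointing down it reaches from about 0.4 to 0.825 m from the base axis. Payload 7 kg.
Tool frame: the origin (TCP) lies at the very end of the fingers, on their centre line; the grasp point (between the pads) lies 19 mm behind it; x points along the fingers, z is the direction in which the jaws open and shut, and the axes are right-handed (so a half turn about x gives the same grasp; the last joint's range is limited). The gripper opens to 88 mm and grips with 3 to 60 N. Pads are 19 mm wide; open, the fingers measure 130 mm over their backs; the gripper's body (78 mm by 193 mm) begins 47 mm behind the grasp point.
Start: joints at [-57.118, 20.546, 0.682, 0, -70.136, -16.507], TCP at [0.19, -0.648, 0.205] pointing down, gripper open.
Joint ranges: [-176.03, 176.03], [-82.01, 121.73], [-58.28, 71.71], [-173.87, 95.51], [-174.79, -0.11], [-173.66, 173.66]. Speed limits (degrees/s): [136.94, 136.94, 172.46, 180, 180, 180].

### API

Orientations are given as [roll, pitch, yaw] about the fixed x, y, z axes, in that order (R = Rz(yaw) Ry(pitch) Rx(roll)).
In Python, from plant import * gives the robot as it stands.
- The arm moves only by the tool arm_command, never from a script. Its argument "commands" is one flat list of numbers, 5 for each row, row after row: the shift along the tool's x, y, z in mm, then the turn about the tool's x in degrees, then the opening in per cent of the stroke, from 0 (shut) to 100 (fully open). A call has 1 to 5 rows; each row shifts and turns the pose as measured when the row begins, along the tool's axes as they then stand; what a row does not reach is not made up. A row lasts 1/8 s, in which the tool goes at most 62.5 mm and 10.7 degrees, less where a joint would pass 70% of its speed; a pose out of reach is approached as far as the arm can. A call is refused whole if a number of a shift passes 62.5 or a number of a turn 10.7, either way. A call with a gripper value outside its range is refused whole. The fingers move at their own pace and stop on an object; the grip force is fixed at half the most. Time passes only in rows, so rows that do not move let the fingers close. It gives the time, the measured TCP pose, the force and the opening at its end, in the units of the state.
- get_obs(): the state, without advancing time (a new reading comes with each control period).
- snapshot(name): name is "side" or "top"; returns a dict with "frame" (480x640x3 uint8, blue, green, red), "fov_y" (degrees; the focal length in pixels is half the picture's height over the tangent of half this angle, whatever the lens; pixels are square), "cx", "cy" (the principal point, pixels), "world_to_cam" (4x4, takes a point from world to camera coordinates). Camera axes: x right, y up, looking along -z (the intrinsics and any distortion apply to the point x, -y, -z); pixel columns grow to the right and rows downward; lengths in m; the calibration is good to about 2 mm. A picture is of the moment at which its call begins. There is no depth.
- close_job(): hands the job in, once; it reports no verdict.
The state is a dict: "clock": time; "joint_pos": joint angles; "qvel": joint speeds; "tau": joint torques, N m; "tool_pos": TCP position; "orientation": TCP orientation; "force": force on the tool from outside, world axes, zero at the start; "moment": the same for the moment, N m; "opening": finger opening in m.
Only numpy, scipy, OpenCV 4.12 (cv2) and the standard library are available. Lean on these libraries where they do the work, as an engineer would, in place of code of your own. Each camera call takes 0.05 s, during which the arm holds its last target. There are 200 camera calls.

### The job

Clear the amber bottle off the orange taped rectangle by standing it upright on the round dark coaster. Then gently slide the open blue tip rack along the bench, flat and never lifted, until it lies wholly inside the taped rectangle, its long side along the rectangle's long side. Do not touch the clean white tips standing in the rack, and leave everything else where it is.

Things in the scene. Friction and masses are not known exactly. Their poses are not given: they have to be found in the camera images.
- rack: blue pipette tip rack, a closed-sided block 126 mm (its x) by 90 mm (its y), deck 50 mm high, 0.2 to 0.5 kg, loose on the bench, to the left or to the right of the taped rectangle. Too wide to grip. Origin: centre of its underside, z up. Never press on it with more than 15 N; sliding it takes about 2 to 6 N.
- tips: field of 96 clean white tips fixed in the rack, 105 x 69 mm, centred, standing 12 mm above the deck (from 50 to 62 mm above the bench); must not be touched. Its origin and axes are the rack's.
- rack_c0 (a point): lower corner of the rack at its own x -63 mm, y -45 mm
- rack_c1 (a point): lower corner of the rack at its own x -63 mm, y +45 mm
- rack_c2 (a point): lower corner of the rack at its own x +63 mm, y -45 mm
- rack_c3 (a point): lower corner of the rack at its own x +63 mm, y +45 mm
- bay: rectangle of flat orange tape stuck on the bench (0.8 mm thick, no obstacle), the rack's parking spot. Inside the tape it measures 150 mm (its x) by 114 mm (its y); the tape is 12 mm wide. Origin: its centre on the bench, z up. Fixed.
- bottle: amber glass bottle, 60 mm across up to 62 mm height, with a conical shoulder and an orange cap 38 mm across from 80 to 110 mm height; 0.2 kg. At first it stands inside the taped rectangle. Origin: centre of its underside, z up.
- coaster: round dark rubber coaster, 120 mm across, 4 mm thick, fixed on the bench, on the other side of the rectangle from the rack. Origin: centre of its underside (top 4 mm above).
- cap: spare orange screw cap, 52 mm across, 25 mm high, loose on the bench near the robot. Origin: centre of its underside. A bystander.
- timer: white bench timer, 60 x 70 mm, 20 mm high, loose on the bench near the robot. Origin: centre of its underside. A bystander.
- pipette: black and red hand pipette lying on the bench, 240 mm long, from 107 mm behind to 130 mm ahead of its origin (tip ahead), 28 mm high, beyond the work area; its length runs along its own x (origin on its underside). Origin: centre of its underside. A bystander.
- cryobox: small cardboard storage box with a white lid, 90 x 90 mm, 50 mm high, right beyond the work area. Origin: centre of its underside. A bystander.
- washbottle: white bottle with red cap, 66 mm across, 150 mm high, far left beyond the work area. Origin: centre of its underside. A bystander.

How it is judged:
By the outcome, as a careful person would: the job done as asked, in the order asked, and still so for the second after the job is handed in, with the robot touching nothing.
It also fails if it takes over 72 s, if anything falls off the work surface, if the arm or the gripper's body presses on something with over 40 N, if the wrist force passes 120 N, or if a joint passes its speed limit or range.

## Working session

There is one attempt and no reset: what is moved stays moved. The work goes in short steps, Python scripts to look and compute and a tool call to move; the robot and the scene stay as the last step left them, time stands still between calls to the robot, and variables do not carry over. Pictures are saved under pics/ and viewed, about 8 in all and at most 12, crops included, and the job is handed in when it is done.

Besides the shell and the picture viewer there is one more tool, called after "Emit:" by a JSON object that holds its "fn" and its "kwargs". arm_command: Moves the arm, as the interface text tells. Its arguments: {"type":"object","properties":{"commands":{"type":"array"}},"required":["commands"]}

```bash
mkdir -p pics; ls
python3 - <<'E'
from plant import *
import cv2
for n in("top","side"):
    s=snapshot(n); cv2.imwrite(f"pics/{n}0.png",s["frame"]); print(n,{k:v for k,v in s.items() if k!="frame"})
print(get_obs())
E
```

```text
pics
top {'fov_y': 50.045034076096044, 'cx': 308.844822740725, 'cy': 238.35034089893645, 'world_to_cam': array([[ 0.02287578, -0.9993602 ,  0.02749361, -0.02042704],
       [ 0.98141188,  0.02768946,  0.18990531, -0.56686202],
       [-0.19054509,  0.02263833,  0.98141738, -0.94568628],
       [ 0.        ,  0.        ,  0.        ,  1.        ]])}
side {'fov_y': 46.50128208782593, 'cx': 316.2621277755823, 'cy': 236.8296946936474, 'world_to_cam': array([[-0.91604034, -0.40091628, -0.01167203,  0.50879137],
       [ 0.27555759, -0.65022494,  0.70800815, -0.18431637],
       [-0.29144143,  0.64534771,  0.7061078 , -0.88347992],
       [ 0.        ,  0.        ,  0.        ,  1.        ]])}
{'clock': 0.1, 'joint_pos': array([-5.71170050e+01,  2.05882855e+01,  6.39716832e-01, -1.83741645e-02,
       -7.01340653e+01, -1.65070755e+01]), 'qvel': array([ 0.09679064, -0.18272012,  0.14194206,  0.07443088, -0.06459425,
       -0.04808509]), 'tau': array([-1.07652035e-03, -5.84163308e+01,  2.93749684e+01,  7.01543346e+00,
        1.01821718e-02, -6.62909974e-05]), 'tool_pos': array([ 0.19016231, -0.64718712,  0.20430888]), 'orientation': array([  4.7015068 ,  89.91557942, 111.07116999]), 'force': array([-0.18932324, -0.06227843, -0.04379957]), 'moment': array([ 0.04231171,  0.01540893, -0.03084353]), 'opening': 0.08756772995509297}
```

View pics/top0.png

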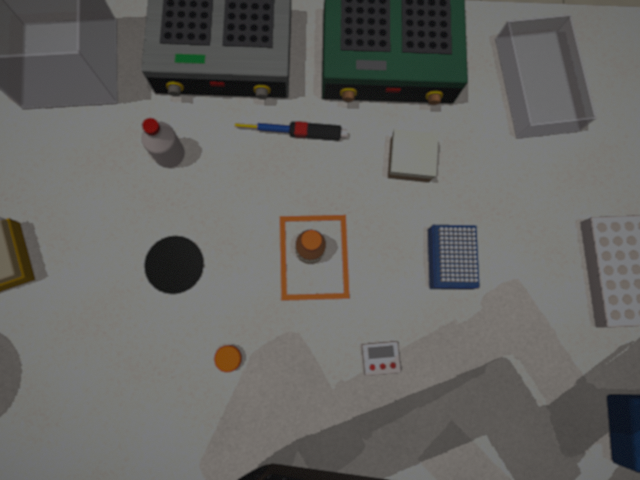

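View pics/side0.png

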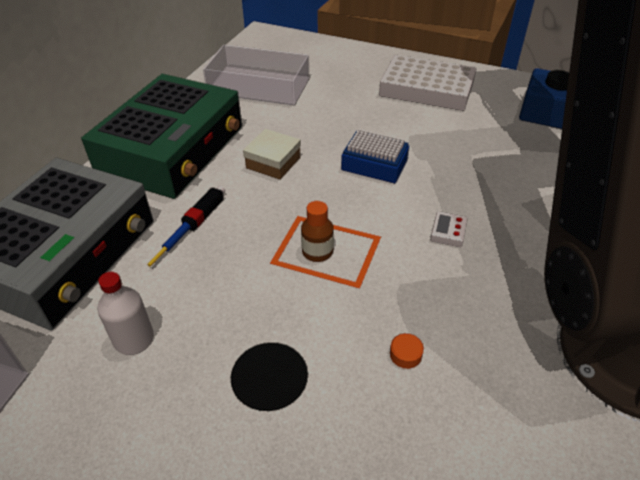

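Top view: bay's tape spans about (280–350, 215–300), bottle cap at (312,240), coaster at (174,265), rack at (430–480, 225–289), spare cap at (228,358), timer at (381,358). Enlarging the work area for corners.

```bash
cat > h.py <<'E'
from plant import *
import numpy as np, cv2
def K(s):
    f=240/np.tan(np.radians(s["fov_y"]/2)); return f,s["cx"],s["cy"]
def p2w(s,u,v,z=0):
    f,cx,cy=K(s); T=s["world_to_cam"]; R,t=T[:3,:3],T[:3,3]
    d=R.T@np.array([(u-cx)/f,-(v-cy)/f,-1]); o=-R.T@t
    return (o+d*(z-o[2])/d[2])[:2]
def w2p(s,p):
    f,cx,cy=K(s); T=s["world_to_cam"]; c=T[:3,:3]@np.asarray(p)+T[:3,3]
    return np.array([cx-f*c[0]/c[2],cy+f*c[1]/c[2]])
def crop(s,x0,y0,w,h,k,name):
    cv2.imwrite(name,cv2.resize(s["frame"][y0:y0+h,x0:x0+w],None,fx=k,fy=k,interpolation=cv2.INTER_CUBIC))
E
python3 - <<'E'
from h import *
s=snapshot("top")
crop(s,270,205,230,105,3.4,"pics/c1.png")
d=snapshot("side"); crop(d,225,120,200,180,3.3,"pics/c2.png")
hsv=cv2.cvtColor(s["frame"],cv2.COLOR_BGR2HSV)
# coaster
m=(s["frame"].max(2)<60).astype(np.uint8); m[:200]=0;m[330:]=0;m[:,:120]=0;m[:,230:]=0
c=max(cv2.findContours(m,0,1)[0],key=cv2.contourArea); e=cv2.fitEllipse(c); print("coaster",e,p2w(s,*e[0],.004))
for n,u in(("cap",(228,358)),):print(n,p2w(s,*u,.025))
print("timer",p2w(s,381,358,.02),"bottle cap",p2w(s,312,240,.11),"cryo",p2w(s,414,157,.05))
m=cv2.inRange(hsv,(2,130,120),(20,255,255)); m[:200]=0;m[310:]=0
cs,hi=cv2.findContours(m,cv2.RETR_CCOMP,1)
for c in cs:
    if cv2.contourArea(c)>80:
        r=cv2.minAreaRect(c); b=cv2.boxPoints(r); print(r,np.round([p2w(s,*q) for q in b],4).tolist())
E
```

```text
coaster ((173.59326171875, 264.4904479980469), (55.4677848815918, 58.274600982666016), 56.345703125) [0.51581596 0.2636722 ]
cap [0.33590733 0.1424331 ]
timer [ 0.34214987 -0.15173951] bottle cap [ 0.55352618 -0.01053669] cryo [ 0.74213932 -0.215509  ]
((311.10003662109375, 239.2000274658203), (17.441329956054688, 17.8885440826416), 63.43495178222656) [[0.5834, 0.0127], [0.6012, -0.0198], [0.5689, -0.0365], [0.5514, -0.004]]
((313.7803039550781, 257.0894775390625), (82.91246032714844, 66.5854263305664), 88.40885925292969) [[0.6219, 0.0548], [0.6299, -0.083], [0.4586, -0.0892], [0.4515, 0.0444]]
((313.66595458984375, 256.977783203125), (76.09107971191406, 59.63355255126953), 88.09085083007812) [[0.615, 0.0479], [0.6228, -0.0754], [0.4656, -0.0822], [0.4586, 0.0377]]
```

View pics/c1.png

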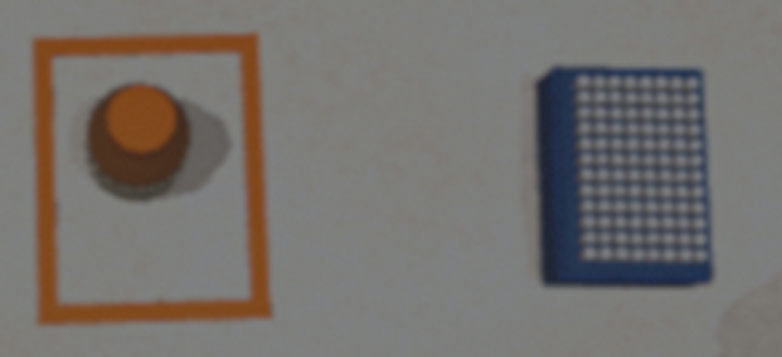

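View pics/c2.png

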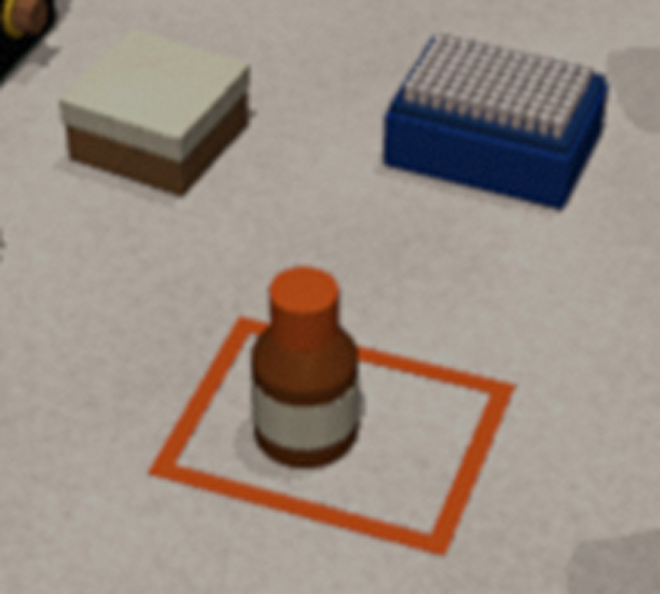

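c1 shows the bay's outer corners at (33,39), (258,34), (271,316), (38,324); the rack deck's corners at (557,67), (702,69), (712,280). c2 shows the bay's outer corners at (240,317), (516,384), (444,556), (149,473) and the rack's base corners at (385,163), (562,208), (602,130). Fitting poses from both views.

```bash
cat > fit.py <<'E'
from h import *
from scipy.optimize import least_squares
def fit(obs,x0):  # obs: (snap,(u,v),(lx,ly,lz))
    def r(q):
        c,s_=np.cos(q[2]),np.sin(q[2])
        return np.concatenate([w2p(s,(q[0]+c*l[0]-s_*l[1],q[1]+s_*l[0]+c*l[1],l[2]))-p for s,p,l in obs])
    o=least_squares(r,x0,loss="soft_l1"); return o.x[0],o.x[1],np.degrees(o.x[2]),np.round(r(o.x).reshape(-1,2),1).tolist()
E
python3 - <<'E'
from fit import *
t=snapshot("top");d=snapshot("side")
T=lambda u,v:np.array([270+u/3.4,205+v/3.4]); D=lambda u,v:np.array([225+u/3.3,120+v/3.3])
a,b=.087,.069
L=[(a,b,0),(a,-b,0),(-a,-b,0),(-a,b,0)]
ot=[(t,T(*p),l) for p,l in zip([(33,39),(258,34),(271,316),(38,324)],L)]
od=[(d,D(*p),l) for p,l in zip([(240,317),(516,384),(444,556),(149,473)],[L[1],L[2],L[3],L[0]])]
for o in (ot,od,ot+od):print("bay",fit(o,[.54,0,0]))
a,b=.063,.045
rt=[(t,T(557,67),(a,b,.05)),(t,T(702,69),(a,-b,.05)),(t,T(712,280),(-a,-b,.05)),(t,T(545,287),(-a,b,0)),(t,T(538,83),(a,b,0))]
rd=[(d,D(385,163),(a,b,0)),(d,D(562,208),(-a,b,0)),(d,D(602,130),(-a,-b,0)),(d,D(387,118),(a,b,.05)),(d,D(607,75),(-a,-b,.05))]
for o in (rt,rd,rt+rd):print("rack",fit(o,[.54,-.25,0]))
# bottle
bo=[(t,T(141,119),(0,0,.11)),(d,D(305,283),(0,0,.11)),(d,D(305,440),(0,0,.013))]
for o in (bo[:1],bo[1:],bo):print("bottle",fit(o,[.55,0,0]))
print("coaster side",p2w(d,269,376,.004),"timer",p2w(d,449,228,.02),"cap",p2w(d,407,346,.025),"cryo top", p2w(d,*D(155,82),.05))
E
```

```text
bay (np.float64(0.5398739297352015), np.float64(-0.018949588547034033), np.float64(3.0633537133440827), [[-0.2, -0.4], [0.1, -0.5], [0.1, 0.6], [0.0, 0.3]])
bay (np.float64(0.54115113654719), np.float64(-0.016868992965724836), np.float64(2.987171043520909), [[-0.0, -0.5], [0.1, 0.2], [0.4, 0.0], [-0.5, 0.1]])
bay (np.float64(0.5406769333551433), np.float64(-0.018055181956593225), np.float64(3.065781064297929), [[-0.7, -0.8], [-0.3, -0.9], [-0.3, 0.2], [-0.4, -0.2], [0.4, -0.7], [0.5, -0.2], [0.9, -0.4], [0.0, -0.2]])
rack (np.float64(0.5415600280809465), np.float64(-0.29771806957542246), np.float64(0.7100088420542036), [[-0.4, -0.7], [2.1, -0.6], [2.5, 0.9], [-1.2, 0.6], [-1.2, -0.2]])
rack (np.float64(0.544933893601973), np.float64(-0.2961680672476233), np.float64(2.0932728590430756), [[-1.0, 1.3], [1.2, 0.7], [0.0, 0.2], [-1.2, -3.7], [0.9, -1.7]])
rack (np.float64(0.5428685075643516), np.float64(-0.2971829072950321), np.float64(1.0177358582788556), [[-0.8, -1.3], [1.6, -1.3], [2.4, 0.1], [-1.3, 0.1], [-1.6, -0.7], [-0.2, 0.8], [1.7, 0.9], [1.3, 0.6], [-0.3, -4.2], [2.2, -1.4]])
bottle (np.float64(0.5534988590306207), np.float64(-0.009565121739074903), np.float64(0.0), [[0.0, 0.0]])
bottle (np.float64(0.5524925981004712), np.float64(-0.00037748394485267577), np.float64(0.0), [[-0.3, 4.5], [0.3, -4.3]])
bottle (np.float64(0.5551875578778135), np.float64(-0.008597674630606884), np.float64(0.0), [[-0.5, -0.9], [0.2, 1.1], [0.7, -7.6]])
coaster side [0.5170077  0.26871441] timer [ 0.34226942 -0.14243196] cap [0.33651233 0.14747688] cryo top [ 0.7534692  -0.21530111]
```

Run:
```python
from fit import *
t=snapshot("top");d=snapshot("side")
T=lambda u,v:np.array([270+u/3.4,205+v/3.4]); D=lambda u,v:np.array([225+u/3.3,120+v/3.3])
print(p2w(t,*T(141,119),.11),p2w(d,*D(305,283),.11),p2w(d,*D(305,428),0))
```

```text
[ 0.55349886 -0.00956512] [ 0.55670851 -0.01119684] [ 0.55739657 -0.00996647]
```

```bash
cat > go.py <<'E'
from h import *
from scipy.spatial.transform import Rotation as Ro
import sys
def go(x,y,z,th=None):
    o=get_obs(); R=Ro.from_euler("xyz",o["orientation"],degrees=True).as_matrix()
    a=np.degrees(np.arctan2(R[1,2],R[0,2]))
    print("clk",round(o["clock"],2),"pos",np.round(o["tool_pos"]*1e3,1),"theta",round(a,1),"tilt",np.round(R[:2,0],3),"F",np.round(o["force"],1),"open",round(o["opening"]*1e3,1),"j",np.round(o["joint_pos"],0))
    print("tool shift mm",np.round(R.T@(np.array([x,y,z])-o["tool_pos"])*1e3,1), "turn" ,None if th is None else round(a-th,1))
if __name__=="__main__": go(*map(float,sys.argv[1:]))
E
python3 go.py .555 -.010 .2
```

```text
clk 0.4 pos [ 190.3 -647.5  205. ] theta 106.4 tilt [-0.  0.] F [ 0.4 -0.5 -0. ] open 87.2 j [-57.  21.   1.  -0. -70. -17.]
tool shift mm [   5.1 -529.7  508.9] turn None
```

Emit:
{"fn": "arm_command", "kwargs": {"commands": [0, -44, 42, 0, 100, 0, -44, 42, 0, 100, 0, -44, 42, 0, 100, 0, -44, 42, 0, 100, 0, -44, 42, 0, 100]}}

```text
clock: 1.02
tool_pos: [0.3444, -0.3804, 0.2035]
orientation: [28.1, 90.0, 134.1]
force: [0.7, -0.2, 0.6]
opening: 0.0877
```

```bash
python3 go.py .555 -.010 .2
```

```text
clk 1.02 pos [ 344.4 -380.4  203.5] theta 106.0 tilt [-0.  0.] F [ 0.7 -0.2  0.6] open 87.7 j [-26.   5. -20.  -0. -65. -48.]
tool shift mm [   3.6 -304.5  298.1] turn None
```

Works as modelled.

Emit:
{"fn": "arm_command", "kwargs": {"commands": [0, -44, 43, 0, 100, 0, -44, 43, 0, 100, 0, -44, 43, 0, 100, 0, -44, 43, 0, 100, 0, -44, 43, 0, 100]}}

```text
clock: 1.65
tool_pos: [0.4982, -0.108, 0.2062]
orientation: [-110.3, 89.7, -4.2]
force: [1.2, 0.4, 1.1]
opening: 0.0875
```

```bash
python3 go.py .555 -.010 .2
```

```text
clk 1.65 pos [ 498.2 -108.   206.2] theta 106.0 tilt [ 0.005 -0.   ] F [1.2 0.4 1.1] open 87.5 j [ 10.   5. -20.   0. -65. -84.]
tool shift mm [  6.4 -81.6  78.5] turn None
```

Emit:
{"fn": "arm_command", "kwargs": {"commands": [0, -40, 39, 0, 100, 0, -35, 34, 0, 100, 0, -10, 9, 0, 100, 0, 0, 0, 0, 100]}}

```text
clock: 2.15
tool_pos: [0.56, 0.0017, 0.2069]
orientation: [-107.8, 89.6, -1.5]
force: [-0.2, 0.1, 0.2]
opening: 0.0878
```

```bash
python3 go.py .555 -.010 .082
python3 - <<'E'
from h import *
t=snapshot("top");d=snapshot("side")
a=cv2.resize(t["frame"][190:310,240:400],None,fx=2.5,fy=2.5,interpolation=2);b=cv2.resize(d["frame"][120:300,230:400],None,fx=2.3,fy=2.3,interpolation=2)
h=max(len(a),len(b));f=lambda i:cv2.copyMakeBorder(i,0,h-len(i),0,0,0)
cv2.imwrite("pics/g1.png",np.hstack([f(a),f(b)]))
E
```

```text
clk 2.15 pos [560.    1.7 206.9] theta 106.3 tilt [ 0.007 -0.   ] F [-0.2  0.1  0.2] open 87.8 j [ 20.   9. -14.   0. -66. -94.]
tool shift mm [124.8   8.9  -9.5] turn None
```

View pics/g1.png

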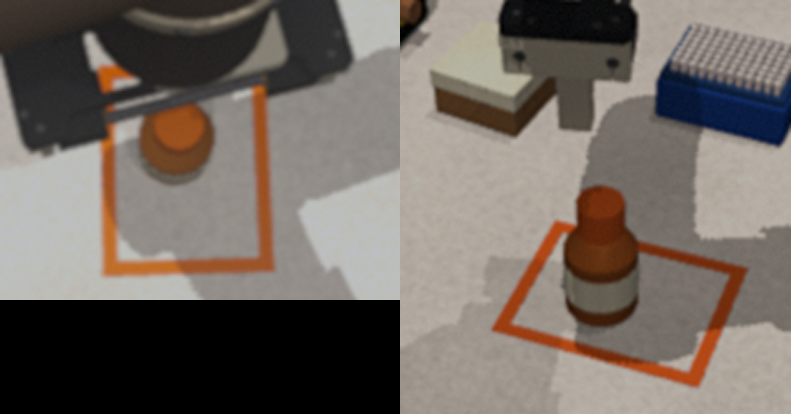

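The fingers hang centred above the bottle's cap, whose crop position is (600,205). Descending and gripping.

Emit:
{"fn": "arm_command", "kwargs": {"commands": [20, 9, -9, 0, 100, 35, 0, 0, 0, 100, 35, 0, 0, 0, 100, 20, 0, 0, 0, 100, 10, 0, 0, 0, 100]}}

```text
clock: 2.88
tool_pos: [0.5524, -0.0177, 0.087]
orientation: [-100.5, 89.3, 5.3]
force: [-0.6, 0.1, -0.1]
opening: 0.0876
```

```bash
python3 go.py .555 -.010 .082
```

```text
clk 2.88 pos [552.4 -17.7  87. ] theta 105.8 tilt [0.012 0.001] F [-0.6  0.1 -0.1] open 87.6 j [ 19.  15. -25.   0. -50. -93.]
tool shift mm [ 5.  -4.5  6.7] turn None
```

Emit:
{"fn": "arm_command", "kwargs": {"commands": [4, -4, 7, 0, 100, 0, 0, 0, 0, 100]}}

```text
clock: 3.12
tool_pos: [0.5545, -0.0106, 0.0836]
orientation: [-101.1, 89.3, 4.6]
force: [0.7, -0.8, 0.0]
opening: 0.0879
```

```bash
python3 go.py .555 -.010 .082
```

```text
clk 3.12 pos [554.5 -10.6  83.6] theta 105.7 tilt [0.013 0.001] F [ 0.7 -0.8  0. ] open 87.9 j [ 19.  15. -25.   0. -49. -94.]
tool shift mm [ 1.6 -0.6  0.5] turn None
```

Emit:
{"fn": "arm_command", "kwargs": {"commands": [0, 0, 0, 0, 50, 0, 0, 0, 0, 40, 0, 0, 0, 0, 30, 0, 0, 0, 0, 0, 0, 0, 0, 0, 0]}}

```text
clock: 3.75
tool_pos: [0.5558, -0.01, 0.0857]
orientation: [-99.0, 89.1, 6.8]
force: [0.2, 0.0, 0.7]
opening: 0.0431
```

Emit:
{"fn": "arm_command", "kwargs": {"commands": [0, 0, 0, 0, 0, 0, 0, 0, 0, 0, 0, 0, 0, 0, 0]}}

```text
clock: 4.12
tool_pos: [0.5558, -0.0099, 0.0857]
orientation: [-98.4, 89.1, 7.4]
force: [0.3, 0.5, 1.0]
opening: 0.0365
```

```bash
python3 go.py .516 .265 .15
```

```text
clk 4.12 pos [555.8  -9.9  85.7] theta 105.8 tilt [0.016 0.002] F [0.3 0.5 1. ] open 36.5 j [ 19.  15. -24.   0. -50. -94.]
tool shift mm [-64.4 -37.4 275.2] turn None
```

Emit:
{"fn": "arm_command", "kwargs": {"commands": [-10, 0, 0, 0, 0, -25, 0, 0, 0, 0, -30, 0, 0, 0, 0]}}

```text
clock: 4.5
tool_pos: [0.5523, -0.0107, 0.1502]
orientation: [-103.7, 89.5, 2.0]
force: [-0.2, -0.6, -1.6]
opening: 0.0359
```

```bash
python3 go.py .516 .265 .15
```

```text
clk 4.5 pos [552.3 -10.7 150.2] theta 105.7 tilt [0.009 0.   ] F [-0.2 -0.6 -1.6] open 35.9 j [ 19.  11. -20.   0. -58. -94.]
tool shift mm [ -0.  -39.8 275.2] turn None
```

Emit:
{"fn": "arm_command", "kwargs": {"commands": [0, -3, 20, 0, 0, 0, -6, 40, 0, 0, 0, -7, 50, 0, 0, 0, -7, 50, 0, 0, 0, -7, 45, 0, 0]}}

```text
clock: 5.12
tool_pos: [0.5266, 0.1976, 0.1559]
orientation: [-97.6, 89.1, 7.8]
force: [1.3, -0.3, -1.5]
opening: 0.0357
```

Emit:
{"fn": "arm_command", "kwargs": {"commands": [0, -4, 30, 0, 0, 0, -3, 15, 0, 0, 0, 0, 5, 0, 0, 0, 0, 0, 0, 0]}}

```text
clock: 5.62
tool_pos: [0.5189, 0.2509, 0.1568]
orientation: [-98.5, 89.2, 7.1]
force: [-0.6, 0.0, -1.5]
opening: 0.0359
```

```bash
python3 go.py .516 .265 .11
```

```text
clk 5.62 pos [518.9 250.9 156.8] theta 105.6 tilt [0.015 0.002] F [-0.6  0.  -1.5] open 35.9 j [  46.   13.  -17.    1.  -60. -120.]
tool shift mm [46.8 -0.3 14.4] turn None
```

Emit:
{"fn": "arm_command", "kwargs": {"commands": [20, 0, 10, 0, 0, 20, 0, 4, 0, 0, 12, 0, 0, 0, 0, 0, 0, 0, 0, 0]}}

```text
clock: 6.12
tool_pos: [0.5169, 0.2608, 0.1044]
orientation: [-98.6, 89.1, 6.8]
force: [0.1, -0.7, -1.8]
opening: 0.036
```

```bash
python3 go.py .516 .265 .090
python3 - <<'E'
from h import *
d=snapshot("side"); crop(d,180,210,200,220,2.7,"pics/p1.png")
E
```

```text
clk 6.12 pos [516.9 260.8 104.4] theta 105.3 tilt [0.015 0.002] F [ 0.1 -0.7 -1.8] open 36.0 j [  47.   16.  -20.    1.  -53. -122.]
tool shift mm [14.4  0.   4.3] turn None
```

View pics/p1.png

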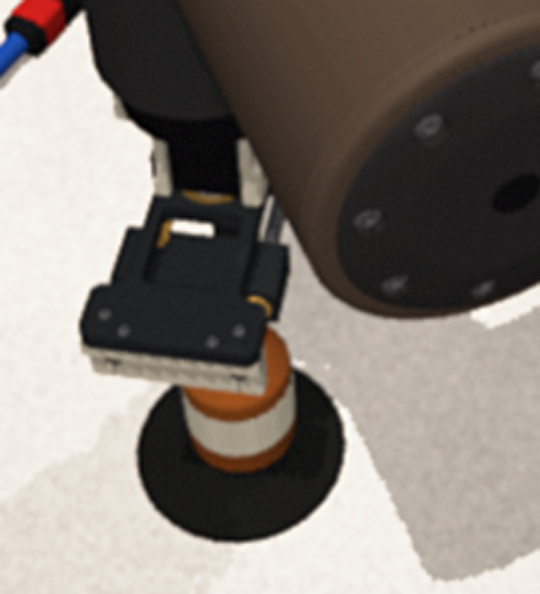

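The bottle hangs upright over the coaster (coaster centre about (241,450), bottle's lower rim at (242,470)). Lowering gently.

Emit:
{"fn": "arm_command", "kwargs": {"commands": [7, 0, 2, 0, 0, 6, 0, 1, 0, 0, 4, 0, 0, 0, 0, 2, 0, 0, 0, 0]}}

```text
clock: 6.68
tool_pos: [0.5199, 0.2659, 0.0895]
orientation: [-89.7, 88.6, 15.7]
force: [-4.3, -1.9, 18.8]
opening: 0.036
```

```bash
python3 go.py .516 .265 .090
```

```text
clk 6.67 pos [519.9 265.9  89.5] theta 105.4 tilt [0.023 0.006] F [-4.3 -1.9 18.8] open 36.0 j [  47.   17.  -21.    1.  -51. -122.]
tool shift mm [-0.6  4.   0.1] turn None
```

Emit:
{"fn": "arm_command", "kwargs": {"commands": [-1, 0, 0, 0, 0, 0, 0, 0, 0, 50, 0, 0, 0, 0, 60, 0, 0, 0, 0, 100, 0, 0, 0, 0, 100]}}

```text
clock: 7.3
tool_pos: [0.5204, 0.2665, 0.091]
orientation: [-88.5, 88.6, 17.0]
force: [0.7, 0.1, -0.0]
opening: 0.0672
```

```bash
python3 go.py .516 .265 .20
```

```text
clk 7.3 pos [520.4 266.5  91. ] theta 105.5 tilt [0.024 0.007] F [ 0.7  0.1 -0. ] open 67.2 j [  47.   17.  -21.    1.  -51. -122.]
tool shift mm [-109.1    1.9   -0.2] turn None
```

Emit:
{"fn": "arm_command", "kwargs": {"commands": [0, 0, 0, 0, 100, -20, 0, 0, 0, 100, -35, 0, 0, 0, 100, -40, 0, 0, 0, 100, -40, 0, 0, -10, 100]}}

```text
clock: 7.92
tool_pos: [0.5153, 0.2639, 0.2255]
orientation: [-110.5, 89.0, 5.1]
force: [0.4, 0.4, 0.1]
opening: 0.0876
```

Emit:
{"fn": "arm_command", "kwargs": {"commands": [0, 0, 0, -10.5, 50, 0, 0, 0, -10.5, 50, 0, 0, 0, -10.5, 50, 0, 0, 0, -10.5, 50, 0, 0, 0, -10.5, 50]}}

```text
clock: 8.55
tool_pos: [0.5167, 0.265, 0.2304]
orientation: [-153.1, 88.6, 16.4]
force: [-0.1, 0.2, -0.1]
opening: 0.0457
```

```bash
python3 go.py .543 -.40 .20 182
python3 - <<'E'
from h import *
d=snapshot("side"); crop(d,200,110,220,320,1.8,"pics/p2.png")
E
```

```text
clk 8.55 pos [516.7 265.  230.4] theta 169.4 tilt [0.023 0.007] F [-0.1  0.2 -0.1] open 45.7 j [ 47.  10. -11.   1. -68. -58.]
tool shift mm [  26.4  649.2 -147.3] turn -12.6
```

View pics/p2.png

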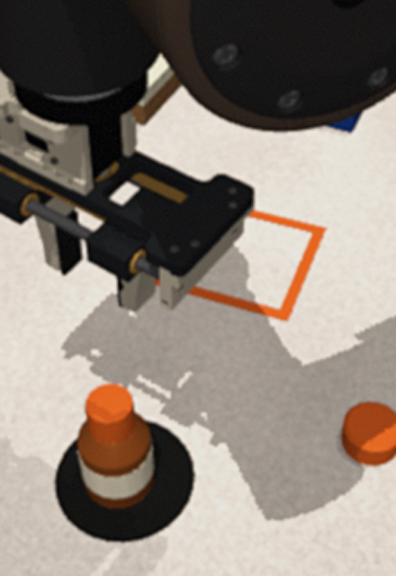

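The bottle stands upright on the coaster (base at about (118,480), coaster centre (125,480)). Now going beyond the rack.

Emit:
{"fn": "arm_command", "kwargs": {"commands": [0, 0, 0, -10.5, 50, 0, 20, 0, -2, 50, 0, 50, 0, 0, 50, 0, 60, 0, 0, 50, 0, 60, 0, 0, 50]}}

```text
clock: 9.22
tool_pos: [0.5218, 0.0738, 0.2284]
orientation: [-166.2, 88.6, 15.5]
force: [1.6, -0.2, -0.1]
opening: 0.0439
```

Emit:
{"fn": "arm_command", "kwargs": {"commands": [0, 60, 0, 0, 50, 0, 60, 0, 0, 50, 0, 60, 0, 0, 50, 0, 60, 0, 0, 50, 0, 60, 0, 0, 50]}}

```text
clock: 9.85
tool_pos: [0.5278, -0.2356, 0.2279]
orientation: [-166.6, 88.4, 14.2]
force: [0.6, 0.2, -0.2]
opening: 0.0439
```

```bash
python3 go.py .543 -.41 .20 182
```

```text
clk 9.85 pos [ 527.8 -235.6  227.9] theta -179.2 tilt [0.026 0.007] F [ 0.6  0.2 -0.2] open 43.9 j [ -5.  10. -11.  -1. -68.   6.]
tool shift mm [ 27.1 174.8 -12. ] turn -361.2
```

Emit:
{"fn": "arm_command", "kwargs": {"commands": [0, 60, -5, -1.2, 50, 0, 55, -5, 0, 50, 0, 35, -3, 0, 50, 0, 15, 0, 0, 50, 0, 0, 0, 0, 50]}}

```text
clock: 10.48
tool_pos: [0.5431, -0.4097, 0.2254]
orientation: [-164.2, 88.5, 16.7]
force: [0.7, 0.3, -1.1]
opening: 0.0436
```

```bash
python3 go.py .545 -.41 .02 181.5
python3 - <<'E'
from h import *
t=snapshot("top"); crop(t,250,190,320,160,2.4,"pics/r1.png")
E
```

```text
clk 10.47 pos [ 543.1 -409.7  225.4] theta -179.1 tilt [0.025 0.007] F [ 0.7  0.3 -1.1] open 43.6 j [-21.  20.   3.  -1. -72.  22.]
tool shift mm [205.3   1.8   3.2] turn -360.6
```

View pics/r1.png

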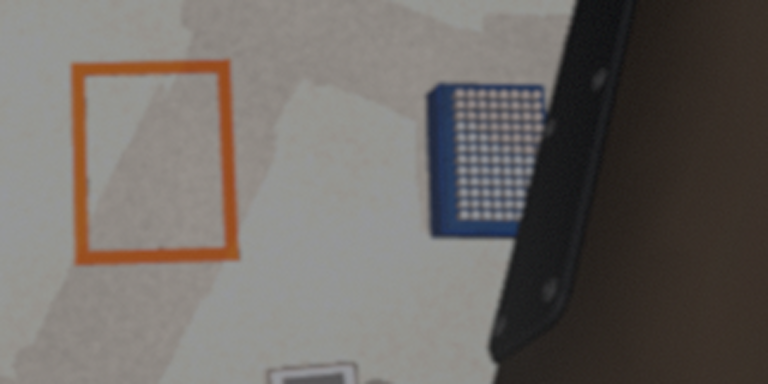

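The rack is where it was, at deck corner (437,85) to (433,237); the dark band is a part of the arm. Descending beyond the rack.

Emit:
{"fn": "arm_command", "kwargs": {"commands": [40, 0, 0, -0.7, 50, 55, 0, 2, 0, 50, 55, 0, 1, 0, 50, 30, 0, 0, 0, 50, 15, 0, 0, 0, 50]}}

```text
clock: 11.15
tool_pos: [0.5493, -0.4019, 0.0313]
orientation: [-174.4, 88.1, 7.4]
force: [-0.6, -0.8, -0.1]
opening: 0.0434
```

```bash
python3 go.py .545 -.41 .02 181.5
python3 - <<'E'
from h import *
t=snapshot("side"); crop(t,220,60,260,200,2.9,"pics/r2.png")
E
```

```text
clk 11.15 pos [ 549.3 -401.9   31.3] theta -178.2 tilt [0.034 0.004] F [-0.6 -0.8 -0.1] open 43.4 j [-20.  28. -11.  -1. -49.  23.]
tool shift mm [11.1  8.   4.9] turn -359.7
```

View pics/r2.png

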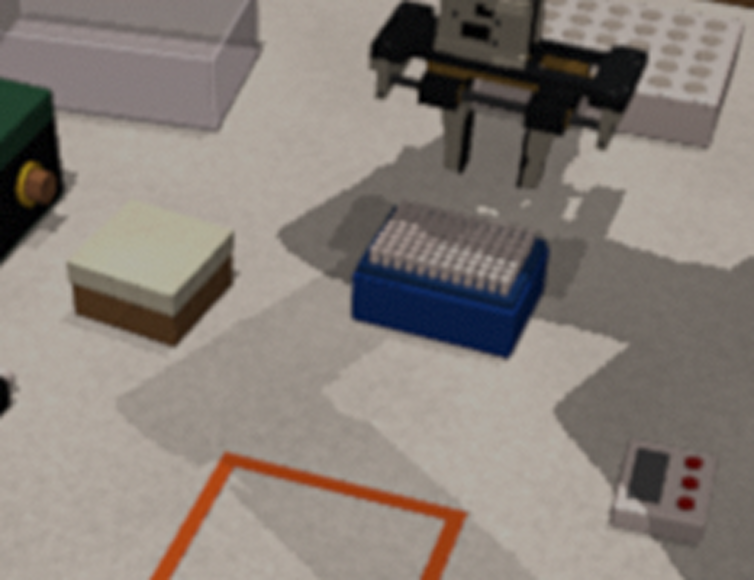

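The fingers hang behind the rack (tips at (460,170), (530,185)), parallel to its long side, at good clearance. Lowering a bit and approaching.

Emit:
{"fn": "arm_command", "kwargs": {"commands": [8, 0, 4, 0, 50, 2, -10, 0, 0, 50, 0, -10, 0, 0, 50, 0, -6, 0, 0, 50]}}

```text
clock: 11.7
tool_pos: [0.5462, -0.3742, 0.0233]
orientation: [-177.1, 87.9, 4.7]
force: [-0.7, -0.2, 0.3]
opening: 0.0437
```

```bash
python3 go.py .545 -.352 .022 182
```

```text
clk 11.7 pos [ 546.2 -374.2   23.3] theta -178.2 tilt [0.037 0.003] F [-0.7 -0.2  0.3] open 43.7 j [-18.  27. -14.  -1. -46.  21.]
tool shift mm [  1.3 -22.2   0.6] turn -360.2
```

Emit:
{"fn": "arm_command", "kwargs": {"commands": [0, -4, 0, 0, 50, 0, -4, 0, 0, 50, 0, -3, 0, 0, 50, 0, -3, 0, 0, 50, 0, -3, 0, 0, 50]}}

```text
clock: 12.32
tool_pos: [0.5464, -0.356, 0.0245]
orientation: [-178.4, 87.8, 3.4]
force: [-0.3, 0.2, 0.1]
opening: 0.0441
```

```bash
python3 go.py .545 -.352 .022 182
```

```text
clk 12.32 pos [ 546.4 -356.    24.5] theta -178.2 tilt [0.039 0.002] F [-0.3  0.2  0.1] open 44.1 j [-16.  27. -16.  -1. -46.  19.]
tool shift mm [ 2.5 -4.   1.4] turn -360.2
```

Emit:
{"fn": "arm_command", "kwargs": {"commands": [0, -3, 0, 0, 50, 0, -3, 0, 0, 50, 0, -3, 0, 0, 50]}}

```text
clock: 12.7
tool_pos: [0.5462, -0.3468, 0.0244]
orientation: [-178.9, 87.7, 2.9]
force: [0.4, -1.8, -0.8]
opening: 0.0438
```

```bash
python3 go.py .545 -.30 .022 182
```

```text
clk 12.7 pos [ 546.2 -346.8   24.4] theta -178.2 tilt [0.039 0.002] F [ 0.4 -1.8 -0.8] open 43.8 j [-16.  26. -16.  -1. -45.  18.]
tool shift mm [  2.5 -46.8  -0.2] turn -360.2
```

Emit:
{"fn": "arm_command", "kwargs": {"commands": [0, -3, 0, 0, 50, 0, -4, 0, 0, 50, 0, -4, 0, 0, 50, 0, -5, 0, 0, 50, 0, -5, 0, 0, 50]}}

```text
clock: 13.32
tool_pos: [0.5454, -0.3251, 0.0245]
orientation: [-179.9, 87.7, 1.9]
force: [-0.5, -2.8, -1.0]
opening: 0.0437
```

Emit:
{"fn": "arm_command", "kwargs": {"commands": [0, -5, 0, 0, 50, 0, -6, 0, 0, 50, 0, -6, 0, 0, 50, 0, -6, 0, 0, 50, 0, -6, 0, 0, 50]}}

```text
clock: 13.95
tool_pos: [0.5444, -0.2939, 0.0245]
orientation: [-179.8, 87.7, 2.0]
force: [1.4, -2.7, -0.9]
opening: 0.0439
```

```bash
python3 go.py .545 -.15 .022 183
python3 - <<'E'
from h import *
t=snapshot("side"); crop(t,220,60,260,200,2.9,"pics/r3.png")
E
```

```text
clk 13.95 pos [ 544.4 -293.9   24.5] theta -178.2 tilt [0.039 0.001] F [ 1.4 -2.7 -0.9] open 43.9 j [-11.  24. -20.  -1. -44.  13.]
tool shift mm [   2.7 -143.8   -5.1] turn -361.2
```

View pics/r3.png

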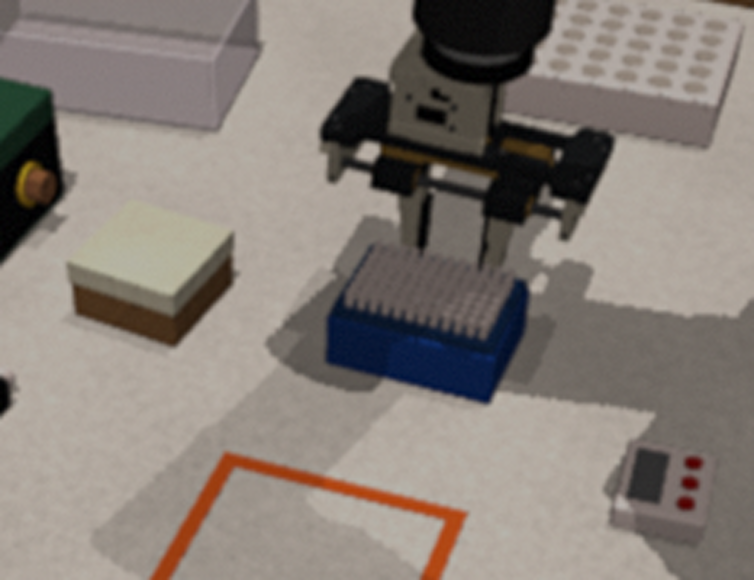

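Rack flush with both fingers, its base edge (327,362)–(490,402) parallel to the near tape (228,460)–(464,517); gripper body well above the tips. Force 2.7 N. Continuing.

Emit:
{"fn": "arm_command", "kwargs": {"commands": [0, -7, -0.2, -0.3, 50, 0, -7, -0.2, 0, 50, 0, -7, -0.2, 0, 50, 0, -7, -0.2, 0, 50, 0, -7, -0.2, 0, 50]}}

```text
clock: 14.62
tool_pos: [0.5439, -0.2561, 0.0246]
orientation: [-179.9, 87.8, 2.2]
force: [0.3, -1.9, -0.5]
opening: 0.0436
```

Emit:
{"fn": "arm_command", "kwargs": {"commands": [0, -7, -0.2, -0.3, 50, 0, -7, -0.2, 0, 50, 0, -7, -0.2, 0, 50, 0, -7, -0.2, 0, 50, 0, -7, -0.2, 0, 50]}}

```text
clock: 15.25
tool_pos: [0.5433, -0.2185, 0.0246]
orientation: [179.9, 87.8, 2.4]
force: [-0.7, -2.8, 0.1]
opening: 0.0439
```

```bash
python3 go.py .5425 -.11 .022 183
```

```text
clk 15.25 pos [ 543.3 -218.5   24.6] theta -177.5 tilt [0.039 0.002] F [-0.7 -2.8  0.1] open 43.9 j [ -3.  21. -25.  -0. -42.   6.]
tool shift mm [   2.7 -108.4   -3.8] turn -360.5
```

Emit:
{"fn": "arm_command", "kwargs": {"commands": [0, -7, -0.2, -0.3, 50, 0, -7, -0.2, 0, 50, 0, -7, -0.2, 0, 50, 0, -7, -0.2, 0, 50, 0, -7, -0.2, 0, 50]}}

```text
clock: 15.88
tool_pos: [0.5424, -0.181, 0.0246]
orientation: [179.6, 87.8, 2.4]
force: [0.2, -2.4, -0.9]
opening: 0.0438
```

Emit:
{"fn": "arm_command", "kwargs": {"commands": [0, -7, -0.2, -0.2, 50, 0, -7, -0.2, 0, 50, 0, -7, -0.2, 0, 50, 0, -7, -0.2, 0, 50, 0, -6, -0.2, 0, 50]}}

```text
clock: 16.5
tool_pos: [0.5414, -0.1445, 0.0246]
orientation: [179.5, 87.8, 2.5]
force: [-0.5, -3.0, -0.4]
opening: 0.0438
```

Emit:
{"fn": "arm_command", "kwargs": {"commands": [0, -6, -0.2, 0, 50, 0, -6, -0.2, 0, 50, 0, -5, -0.2, 0, 50, 0, -3, 0, 0, 50, 0, 0, 0, 0, 50]}}

```text
clock: 17.12
tool_pos: [0.5408, -0.1226, 0.0246]
orientation: [179.6, 87.8, 2.7]
force: [0.3, -1.8, -0.4]
opening: 0.0436
```

```bash
python3 go.py .5425 -.069 .022 183
python3 - <<'E'
from h import *
t=snapshot("side");
crop(t,250,140,180,170,3.5,"pics/r4.png")
E
```

```text
clk 17.12 pos [ 540.8 -122.6   24.6] theta -177.0 tilt [0.038 0.002] F [ 0.3 -1.8 -0.4] open 43.6 j [  8.  19. -29.   0. -40.  -5.]
tool shift mm [  2.8 -53.4  -4.4] turn -360.0
```

View pics/r4.png

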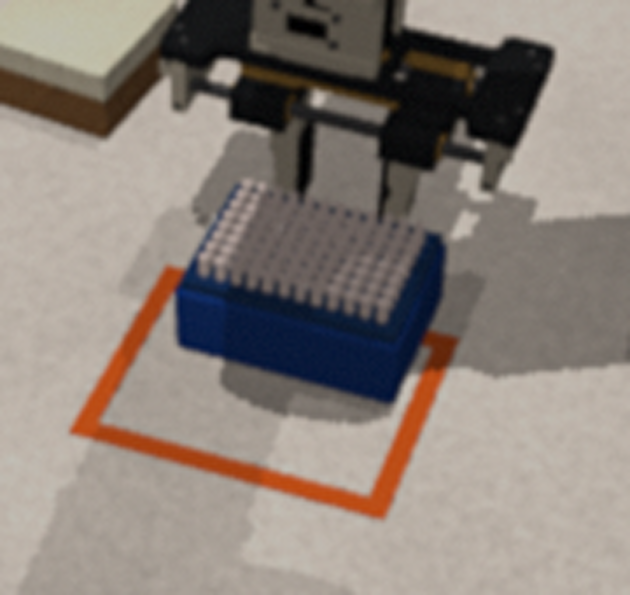

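Base front corners at (178,346) and (390,402), right-rear base at about (440,308); tape outer corners at (73,431), (383,517), (458,338).

```bash
python3 - <<'E'
from fit import *
d=snapshot("side")
D=lambda u,v:np.array([250+u/3.5,140+v/3.5])
w=lambda u,v:p2w(d,*D(u,v))
bx,by,th=.541,-.0175,np.radians(3.0); c,s=np.cos(th),np.sin(th)
def loc(p): x,y=p[0]-bx,p[1]-by; return np.round(np.array([c*x+s*y,-s*x+c*y])*1e3,1)
print("tape",[loc(w(*p)) for p in[(73,431),(383,517),(458,338)]])
print("rack",[loc(w(*p)) for p in[(178,346),(390,402),(440,308)]])
E
python3 go.py .5425 -.069 .022 183
```

```text
tape [array([85.4, 68.1]), array([-85.5,  68.2]), array([-85.7, -67.8])]
rack [array([56.8, -9.4]), array([-65. ,  -8.9]), array([-69.7, -87.3])]
clk 17.23 pos [ 540.9 -122.7   24.6] theta -177.0 tilt [0.038 0.002] F [ 1.   0.7 -0.1] open 43.7 j [  8.  19. -29.   0. -40.  -5.]
tool shift mm [  2.8 -53.6  -4.3] turn -360.0
```

Need about 54 mm more; 4 mm offset in x gets mended by pushing along pure world y.

Emit:
{"fn": "arm_command", "kwargs": {"commands": [0, -4, -0.3, 0, 50, 0, -6, -0.5, 0, 50, 0, -7, -0.5, 0, 50, 0, -7, -0.5, 0, 50, 0, -6, -0.5, 0, 50]}}

```text
clock: 17.85
tool_pos: [0.5414, -0.0914, 0.0246]
orientation: [179.3, 87.8, 2.3]
force: [0.1, -2.2, -0.4]
opening: 0.0438
```

Emit:
{"fn": "arm_command", "kwargs": {"commands": [0, -6, -0.5, 0, 50, 0, -5, -0.5, 0, 50, 0, -4, -0.4, 0, 50, 0, -2, 0, 0, 50, 0, 0, 0, 0, 50]}}

```text
clock: 18.48
tool_pos: [0.5419, -0.0725, 0.0247]
orientation: [179.4, 87.8, 2.4]
force: [0.1, -1.7, -0.5]
opening: 0.044
```

```bash
python3 go.py .5425 -.069 .022 183
```

```text
clk 18.48 pos [541.9 -72.5  24.7] theta -177.0 tilt [0.038 0.002] F [ 0.1 -1.7 -0.5] open 44.0 j [ 13.  18. -30.   1. -39. -11.]
tool shift mm [ 2.7 -3.4 -0.7] turn -360.0
```

Push 3.5 mm more, then back off and up, and check.

Emit:
{"fn": "arm_command", "kwargs": {"commands": [0, -2, 0, 0, 50, 0, -2, 0, 0, 50, 0, 0, 0, 0, 50, 0, 5, 0, 0, 50, 0, 20, 0, 0, 50]}}

```text
clock: 19.1
tool_pos: [0.5436, -0.0929, 0.0249]
orientation: [-179.7, 87.8, 3.4]
force: [0.2, -0.2, -0.0]
opening: 0.0434
```

Emit:
{"fn": "arm_command", "kwargs": {"commands": [0, 40, 0, 0, 50, 0, 40, 0, 0, 50, -40, 30, 0, 0, 50, -60, 0, 0, 0, 50, -60, 0, 0, 0, 50]}}

```text
clock: 19.73
tool_pos: [0.541, -0.2079, 0.1836]
orientation: [-174.9, 88.3, 8.2]
force: [2.2, -0.9, 0.3]
opening: 0.0432
```

Emit:
{"fn": "arm_command", "kwargs": {"commands": [0, 50, 0, 0, 50, 0, 60, 0, 0, 50, 0, 60, 0, 0, 50, 0, 60, 0, 0, 50, 0, 0, 0, 0, 50]}}

```text
clock: 20.35
tool_pos: [0.558, -0.4458, 0.1915]
orientation: [179.2, 87.4, 2.5]
force: [-0.2, 0.4, -0.6]
opening: 0.0437
```

```bash
python3 go.py .5425 -.069 .022 183
python3 - <<'E'
from h import *
t=snapshot("top");d=snapshot("side")
cv2.imwrite("pics/f_top.png",t["frame"])
a=cv2.resize(t["frame"][205:310,265:365],None,fx=4,fy=4,interpolation=2);b=cv2.resize(d["frame"][185:295,260:390],None,fx=3,fy=3,interpolation=2)
c=d["frame"][265:420,190:440]; e=t["frame"][90:390,120:460]
f=lambda i,h,w:cv2.copyMakeBorder(i,0,h-i.shape[0],0,w-i.shape[1],0)
cv2.imwrite("pics/fin.png",np.vstack([np.hstack([f(a,420,400),f(b,420,400)]),np.hstack([f(c,160,400),f(cv2.resize(e,None,fx=.5,fy=.5),160,400)]) if False else np.hstack([f(c,160,400),f(e[:160],160,400)])]))
E
```

```text
clk 20.35 pos [ 558.  -445.8  191.5] theta -176.7 tilt [0.045 0.002] F [-0.2  0.4 -0.6] open 43.7 j [-24.  23.   4.  -1. -68.  27.]
tool shift mm [ 169.3 -377.1    1.8] turn -359.7
```

View pics/fin.png

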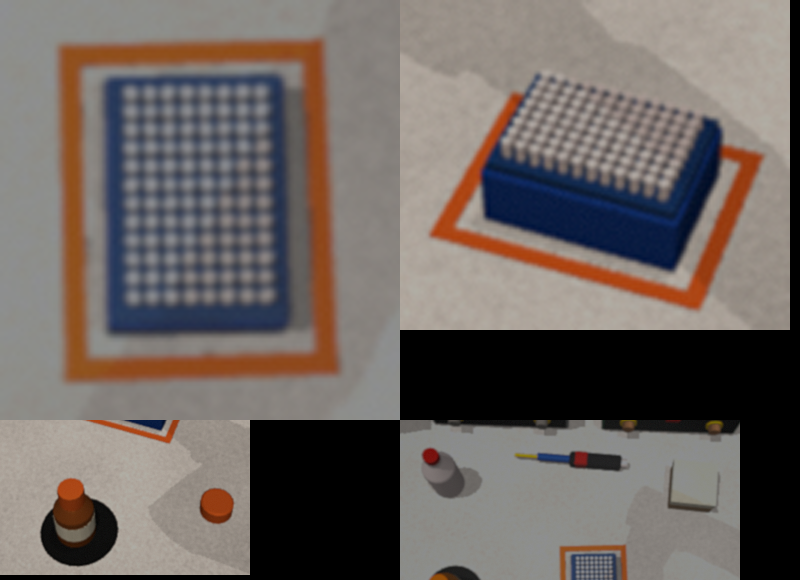

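The rack lies inside the tape with white bench all round (top gaps roughly 27/18 px left/right at deck level, base edge in side view (85,217)–(270,267) inside the tape). The bottle stands on the coaster; bystanders are in place. Quick numeric check and hand in.

Run:
```python
from h import *
d=snapshot("side")
D=lambda u,v:np.array([260+u/3,185+v/3])
bx,by,th=.541,-.0175,np.radians(3.0); c,s=np.cos(th),np.sin(th)
for p in[(85,217),(273,268),(319,170)]:
    q=p2w(d,*D(*p)); x,y=q[0]-bx,q[1]-by; print(np.round([1e3*(c*x+s*y),1e3*(-s*x+c*y)],1))
close_job()
```

```text
[60.7 43.6]
[-61.8  43.6]
[-63.5 -45.1]
the job is handed in; nothing more can be done
```

I moved the bottle by its cap and stood it upright on the coaster, then slid the rack into the taped rectangle and handed the job in at about 20 s of the 72 s allowed.

- **Bottle:** I lowered it until it pressed on the coaster (18.8 N at the wrist) and let go. The pictures after release and at the end show it standing on the coaster.
- **Rack:** I pushed it flat with two fingers on its long side, below the deck. The push force read 2–3 N. The gripper body passed above the tips without touching them as far as I could see.
- **Final check of the rack:** Three lower corners, in the rectangle's own axes, are at about (61, 44), (-62, 44) and (-64, -45) mm. The inside edges are at ±75 and ±57 mm, so there is about 11–13 mm of clearance all round. The rack is turned by at most 1–2° from the rectangle.
- **Bystanders:** The spare cap, pipette, cryobox and wash bottle looked unmoved in the last pictures. The timer was outside those crops, but the arm never came near it.
- **Disagreements:** The first rack fit had residuals of 2–4 px, probably from lens distortion or my corner readings. Measuring again during the push made up for it.

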